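# Sieve the monitor-arm spares into the desk drawer

## Task

Pull the small-parts drawer open, lift the sieve by its handle with all its contents, and shake it side to side over the open drawer until all five small nuts have fallen through into it while the two large discs stay in the sieve. Then stand the sieve back in the middle of its felt mat and push the drawer fully shut. Let the sieve do the sorting: do not touch the nuts or discs with the gripper, and leave the other things on the desk (and the note pad on the drawer unit) where they are.

Things in the scene. Friction and masses are not known exactly. Their poses are not given: they have to be found in the camera images.
- unit: fixed grey drawer unit on the desk, 220 deep x 280 wide x 90 high, with one drawer. Origin on the desk under the middle of its front face; its x axis points from front to back, so the drawer opens along its -x. The drawer's side walls reach 58, its front panel 82 above the desk
- drawer (a joint): how far the drawer is pulled out, m: 0 shut, 0.15 fully out (stop). It slides with about 1.5 N and stays where it is left
- handle (a point): middle of the drawer's handle: straight horizontal steel bar 110 long (unit's y), 11 thick, 60 above the desk and 30 below the unit's top, held 35 in front of the drawer's front panel by two stems 94 apart (29 free behind the bar)
- opening (a point): point on the drawer's inner floor (12 above the desk), moving with the drawer, axes as the unit's. Inside, the drawer reaches 74 in front of it (-x), 98 behind it and 123 to either side (y). Fully out, the drawer is uncovered from 74 in front of to 72 behind this point, where the unit's 90-high front begins
- mat: fixed grey felt mat, 180 (its x) x 220 (its y), 4 thick, on which the sieve stands; origin under its centre
- sieve_grip (a point): centre of the sieve's handle: straight bar 150 long (sieve's y), 14 thick (x), 22 tall, spanning the middle of the sieve on a post at either end, its centre 89 above the sieve's underside. The sieve with its load weighs about 0.5 kg and hangs balanced from it. To sieve, shake it along its y, some 50 mm to and fro twice a second or more, held low over the drawer: nuts fly sideways
- sieve_floor (a point): centre of the sieve's floor, 4 above its underside; y along the handle. Dark steel tray 102 (x) x 150 (y), inside 96 x 136, walls 32 high. The floor within 30 of the middle in y is a wire grid with six openings 28 x 28; beyond are solid ledges. Its contents are slippery (friction about 0.16) and slide if it is tilted 9 degrees or accelerated at 1.6 m/s2: carry it smoothly
- nut0_c (a point): hex nut of bare steel, one of five alike, 18 across, 8 thick, 13 g; point at its centre. It lies flat on one of the sieve's two solid ledges at the start
- nut1_c (a point): hex nut of bare steel, one of five alike, 18 across, 8 thick, 13 g; point at its centre. It lies flat on one of the sieve's two solid ledges at the start
- nut2_c (a point): hex nut of bare steel, one of five alike, 18 across, 8 thick, 13 g; point at its centre. It lies flat on one of the sieve's two solid ledges at the start
- nut3_c (a point): hex nut of bare steel, one of five alike, 18 across, 8 thick, 13 g; point at its centre. It lies flat on one of the sieve's two solid ledges at the start
- nut4_c (a point): hex nut of bare steel, one of five alike, 18 across, 8 thick, 13 g; point at its centre. It lies flat on one of the sieve's two solid ledges at the start
- pad0_c (a point): thick plain steel disc (clamp pad), one of two alike, 42 dia x 10 thick, 60 g; point at its centre. It lies in the sieve at the start and is too big for the openings
- pad1_c (a point): thick plain steel disc (clamp pad), one of two alike, 42 dia x 10 thick, 60 g; point at its centre. It lies in the sieve at the start and is too big for the openings
- highlighter: highlighter pen lying on its side, 125 long, 20 high (bystander); origin under its middle
- stapler: stapler, 150 x 36 x 58 high (bystander); origin under its middle
- tape: tape dispenser, 150 x 50 x 92 high (bystander); origin under its middle
- notes: pad of sticky notes, 76 x 76 x 12, lying on top of the drawer unit (bystander); origin under its middle
- pencup: pen cup, 80 dia x 100 tall (pens up to 165) (bystander); origin under its middle
Things that resemble listed ones, but are neither listed nor needed, are in the scene too. Leave any black or orange look-alike of the part that bears pad1_c alone. Leave any turquoise look-alike of the part that bears sieve_grip alone.

How it is judged:
By the outcome, as a careful person would: the job done as asked, in the order asked, and still so for the second after the job is handed in, with the robot touching nothing.
It also fails if it takes over 69 s, if anything falls off the work surface, if the arm or the gripper's body presses on something with over 40 N, if the wrist force passes 120 N, or if a joint passes its speed limit or range.

## Robot

A 6-joint arm with a two-finger parallel gripper is mounted at the origin on the work surface. World frame = base frame: x ahead of the robot, y to its left, z up, the work surface at z = 0. Lengths are in m, angles in rad, forces in N, time in s.
With the tool pointing down it reaches from about 0.35 to 0.775 m from the base axis. Payload 7.3 kg.
Tool frame: the origin (TCP) lies at the very end of the fingers, on their centre line; the grasp point (between the pads) lies 19 mm behind it; z points along the fingers, y is the line along which they close (so a half turn about z gives the same grasp; the last joint's range is limited). The gripper opens to 92 mm and grips with 3 to 60 N. Pads are 19 mm wide; open, the fingers measure 130 mm over their backs; the gripper's body (75 mm by 190 mm) begins 47 mm behind the grasp point.
Start: joints at [-1.37, 0.342, 1.524, -0, 1.275, -0.146], TCP at [0.178, -0.494, 0.206] pointing down, gripper open.
Joint ranges: [-2.53, 2.53], [-0.77, 2.02], [0.04, 2.7], [-1, 4.14], [0.28, 2.66], [-3.11, 3.11]. Speed limits (rad/s): [2.57, 2.57, 3.14, 3.14, 3.14, 3.14].

## Interface

Orientations are given as [roll, pitch, yaw] about the fixed x, y, z axes, in that order (R = Rz(yaw) Ry(pitch) Rx(roll)).
In Python, from cell import robot gives the robot as it stands.
- The arm moves only by the tool apply_moves, never from a script. Its argument "motion" is text: rows parted by semicolons, each of 7 numbers parted by spaces: the opening in per cent of the stroke, from 0 (shut) to 100 (fully open), then the shift along the tool's x, y, z in cm, then the turn, a rotation vector about the tool's x, y, z in rad. A call has 1 to 20 rows; each row shifts and turns the commanded pose from where the row before left it, along the tool's axes as they then stand; what a row does not reach is not made up. A row lasts 1/8 s, in which the tool goes at most 62.5 mm and 10.7 degrees, less where a joint would pass 70% of its speed; a pose out of reach is approached as far as the arm can. A call with a gripper value outside its range is refused whole. The fingers move at their own pace and stop on an object; "force" is the grip in N (left out, the last holds). Time passes only in rows, so rows that do not move let the fingers close. It gives the time, the measured TCP pose, the force, the opening and the grip force at its end, in the units of the state.
- robot.observe(): the state, without advancing time (a new reading comes with each control period).
- robot.read_camera(name): name is "side" or "top"; returns a dict with "img" (480x640x3 uint8, red, green, blue), "fovy" (degrees; the focal length in pixels is half the picture's height over the tangent of half this angle, whatever the lens; pixels are square), "cx", "cy" (the principal point, pixels), "R" (3x3) and "t" (3): a world point X has camera coordinates R X + t. Camera axes: x right, y down, z forward; pixel columns grow to the right and rows downward; lengths in m; the calibration is good to about 2 mm. A picture is of the moment at which its call begins. There is no depth.
- robot.hand_in(): hands the job in; it is judged then, once.
Trained networks look in a picture, given as the dict that the camera call returned (one of the last four; its "shot" number tells which), for a name from the list of things; names that differ only in an ending like _2 or _b are one class to them, and where a whole thing is asked for, a point or a joint stands for the part that bears it (a point fixed in the world has none). Each returns a list of dicts, best first, with "score" (0 to 1); they miss things now and then, are a little off and sometimes report something else, mostly with a low value. They report only what shows in the picture. A call takes as long as a camera call. They do not tell look-alikes from the thing itself.
- robot.search_frame(target, picture): "centre" ([x, y, z] in m, in world coordinates, good to about 4 mm: the middle of the surface that is visible of it).
- robot.trace(target, picture): "pixels" (480x640 bool, what is visible of it).
The state is a dict: "time": time; "qpos": joint angles; "qvel": joint speeds; "joint_efforts": joint torques, N m; "tool_pos": TCP position; "tool_rot": TCP orientation; "contact_force": force on the tool from outside, world axes, zero at the start; "torque": the same for the moment, N m; "opening": finger opening in m; "grip_force": force on a finger pad.
Only numpy, scipy, OpenCV 4.12 (cv2) and the standard library are available. Lean on these libraries where they do the work, as an engineer would, in place of code of your own. Each camera call takes 0.05 s, during which the arm holds its last target. There are 200 camera calls.

## Working session

There is one attempt and no reset: what is moved stays moved. The work goes in short steps, Python scripts to look and compute and a tool call to move; the robot and the scene stay as the last step left them, time stands still between calls to the robot, and variables do not carry over. Pictures are saved under pics/ and viewed, at most 10 in all, crops included, and the job is handed in when it is done.

Besides the shell and the picture viewer there is one more tool, called after "Call:" as a command line: name --argument value ..., lists and objects as JSON in quotes. apply_moves: Moves the arm, as the interface text tells. Its arguments: {"type":"object","properties":{"motion":{"type":"string"},"force":{"type":"number"}},"required":["motion"]}

```bash
mkdir -p pics
cat > h.py <<'E'
import numpy as np, cv2
from cell import robot
def proj(p,X):
    f=240/np.tan(np.radians(p["fovy"])/2); c=np.asarray(p["R"])@np.asarray(X)+p["t"]
    return f*c[:2]/c[2]+[p["cx"],p["cy"]]
def ray(p,u,v,z):
    f=240/np.tan(np.radians(p["fovy"])/2); R=np.asarray(p["R"]); o=-R.T@np.asarray(p["t"])
    d=R.T@np.array([(u-p["cx"])/f,(v-p["cy"])/f,1]); return o+d*(z-o[2])/d[2]
def save(p,n): cv2.imwrite("pics/"+n,cv2.cvtColor(p["img"],cv2.COLOR_RGB2BGR))
E
python3 - <<'E'
from h import *
np.set_printoptions(precision=3,suppress=True)
for c in("top","side"):
    p=robot.read_camera(c); save(p,c+"0.png")
    R=np.asarray(p["R"]); print(c,p["fovy"],-R.T@np.asarray(p["t"]))
    for n in "unit handle opening mat sieve_grip sieve_floor nut0_c pad0_c pad1_c highlighter stapler tape notes pencup".split():
        for d in robot.search_frame(n,p)[:6]: print(n,round(d["score"],2),np.array(d["centre"]),proj(p,d["centre"]).round())
print(robot.observe())
E
```

```text
top 47.79035673720226 [0.406 0.002 1.366]
unit 0.83 [0.656 0.238 0.093] [217. 189.]
unit 0.47 [ 0.559 -0.274  0.016] [425. 239.]
unit 0.44 [ 0.589 -0.258  0.005] [417. 228.]
handle 0.9 [0.552 0.227 0.044] [223. 235.]
opening 0.9 [0.555 0.227 0.04 ] [223. 234.]
opening 0.49 [ 0.581 -0.274  0.024] [425. 230.]
mat 0.9 [ 0.589 -0.255  0.003] [416. 228.]
sieve_grip 0.67 [ 0.582 -0.273  0.024] [425. 230.]
sieve_grip 0.67 [ 0.317 -0.29   0.011] [430. 337.]
sieve_grip 0.5 [0.691 0.005 0.059] [315. 181.]
sieve_grip 0.45 [ 0.587 -0.525  0.064] [532. 229.]
sieve_floor 0.83 [ 0.315 -0.287  0.007] [428. 337.]
sieve_floor 0.75 [ 0.584 -0.271  0.015] [423. 229.]
sieve_floor 0.63 [ 0.542 -0.219  0.019] [403. 245.]
nut0_c 0.55 [ 0.541 -0.222  0.021] [404. 245.]
pad0_c 0.55 [ 0.562 -0.274  0.014] [424. 238.]
pad1_c 0.75 [ 0.611 -0.263  0.019] [420. 218.]
pad1_c 0.69 [ 0.762 -0.305  0.012] [437. 161.]
pad1_c 0.61 [ 0.611 -0.077  0.015] [346. 216.]
highlighter 0.81 [0.473 0.    0.013] [314. 270.]
stapler 0.69 [ 0.582 -0.274  0.022] [425. 230.]
stapler 0.62 [0.687 0.006 0.055] [314. 183.]
tape 0.89 [0.56
[... 803 characters left out ...]
3] [326. 217.]
highlighter 0.53 [0.471 0.005 0.013] [329. 263.]
stapler 0.82 [0.676 0.011 0.053] [270. 236.]
notes 0.84 [0.699 0.212 0.101] [221. 250.]
pencup 0.74 [ 0.579 -0.504  0.067] [366. 181.]
pencup 0.67 [0.545 0.244 0.042] [263. 290.]
{'time': 1.5, 'qpos': array([-1.37 ,  0.342,  1.524,  0.   ,  1.275, -0.146]), 'qvel': array([-0.001, -0.001,  0.001, -0.   , -0.001, -0.001]), 'joint_efforts': array([  0.   , -43.113, -24.448,   0.072,   0.048,   0.   ]), 'tool_pos': array([ 0.178, -0.494,  0.206]), 'tool_rot': array([ 3.142, -0.   ,  0.347]), 'contact_force': array([-0.965,  0.539, -0.015]), 'torque': array([ 0.01 , -0.014,  0.038]), 'grip_force': 0.0, 'opening': 0.09213407978829626}
```

```bash
ls; ls pics
```

```text
h.py
pics
side0.png
top0.png
```

View pics/top0.png

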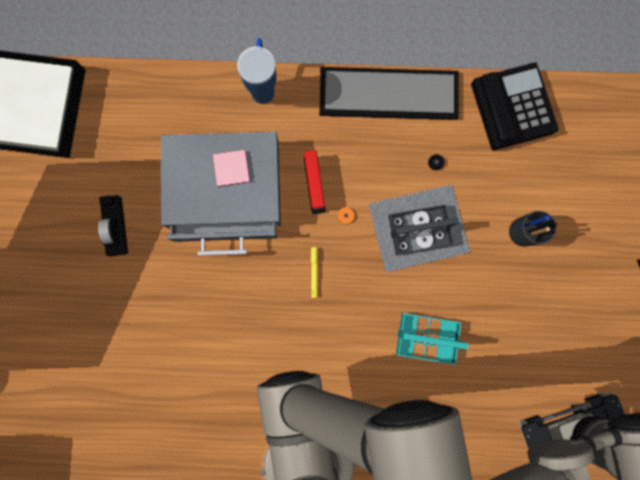

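View pics/side0.png

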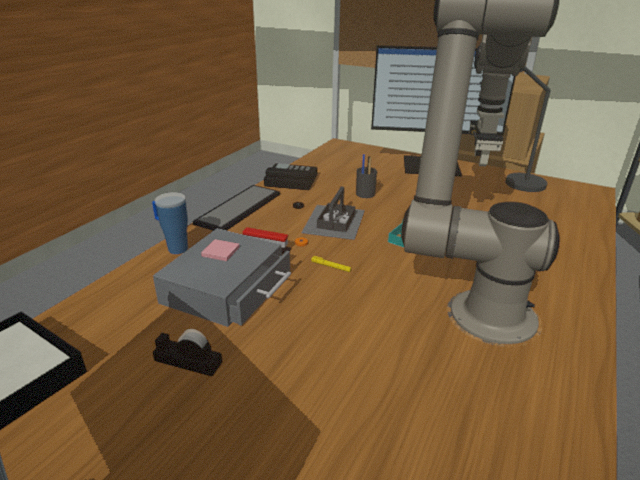

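The top view shows the unit at (217,185) with its handle bar at (222,252). The black sieve stands on the grey mat at (420,228). The turquoise sieve at (430,338), the black disc at (436,161) and the orange disc at (346,215) are look-alikes. The sieve on the mat is dark steel with nuts and two grey pads, so it fits the description. I'll confirm with an enlarged crop.

Run:
```python
from h import *
i=cv2.imread("pics/top0.png")
a=cv2.resize(i[175:285,360:480],None,fx=3.3,fy=5*.66,interpolation=cv2.INTER_CUBIC)
b=cv2.resize(i[150:260,155:285],None,fx=3,fy=3.3,interpolation=cv2.INTER_CUBIC)
cv2.imwrite("pics/crop1.png",np.hstack([a,b]))
```

```text
(no output)
```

View pics/crop1.png

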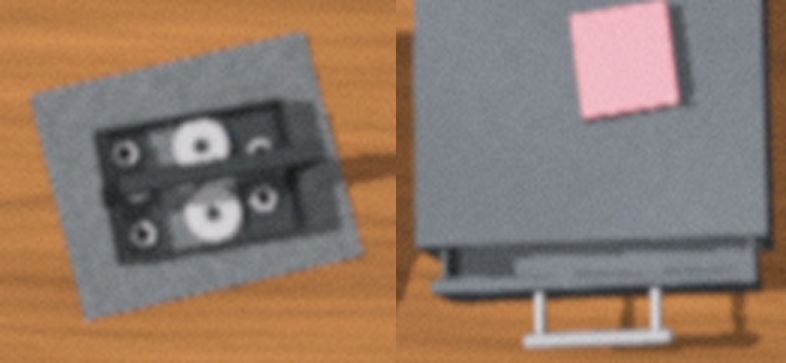

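Run:
```python
from h import *
np.set_printoptions(precision=4,suppress=True)
p=robot.read_camera("top")
A=lambda x,y,z:ray(p,360+x/3.3,175+y/3.3,z)
B=lambda x,y,z:ray(p,155+(x-396)/3,150+y/3.3,z)
print("bar",B(524,341,.06),B(671,337,.06))
print("unit",B(414,250,.09),B(768,238,.09))
print("panel",B(434,292,.082),B(757,290,.082))
m=[A(*q,.004) for q in((30,95),(305,33),(362,255),(87,320))];print("mat",*m,np.mean(m,0))
print("grip ends",A(103,197,.1),A(335,155,.1))
s=[A(*q,.038) for q in((97,132),(280,100),(300,230),(118,265))];print("sieve",*s,np.mean(s,0))
for n in("unit","handle","mat","sieve_grip","notes"):
    t=robot.trace(n,p)
    for d in t[:2]:
        M=d["pixels"].astype(np.uint8);(c,s_,a)=cv2.minAreaRect(np.argwhere(M)[:,::-1].astype(np.float32));print(n,d["score"],M.sum(),c,s_,a)
s=robot.read_camera("side")
i=cv2.cvtColor(s["img"],cv2.COLOR_RGB2BGR)
cv2.imwrite("pics/crop2.png",np.hstack([cv2.resize(i[170:250,290:380],None,fx=4.4,fy=5,interpolation=cv2.INTER_CUBIC),cv2.resize(i[225:325,220:310],None,fx=4.4,fy=4,interpolation=cv2.INTER_CUBIC)]))
```

```text
bar [0.5034 0.2829 0.06  ] [0.5098 0.1647 0.06  ]
unit [0.5643 0.3667 0.09  ] [0.5811 0.0871 0.09  ]
panel [0.5352 0.3514 0.082 ] [0.5441 0.095  0.082 ]
mat [ 0.6466 -0.1349  0.004 ] [ 0.7015 -0.3472  0.004 ] [ 0.5301 -0.3911  0.004 ] [ 0.4743 -0.1814  0.004 ] [ 0.5881 -0.2636  0.004 ]
grip ends [ 0.5575 -0.1786  0.1   ] [ 0.5926 -0.3442  0.1   ]
sieve [ 0.614  -0.1823  0.038 ] [ 0.6423 -0.3197  0.038 ] [ 0.5444 -0.335   0.038 ] [ 0.5143 -0.1993  0.038 ] [ 0.5787 -0.2591  0.038 ]
unit 0.7 11912 (220.27960205078125, 192.8437957763672) (121.55021667480469, 121.06390380859375) 88.45184326171875
handle 0.58 2073 (222.15228271484375, 237.74154663085938) (33.004661560058594, 108.05559539794922) 86.8201675415039
handle 0.55 1458 (111.71817016601562, 224.86947631835938) (61.04348373413086, 27.236968994140625) 83.8844985961914
mat 0.91 3562 (419.0882568359375, 227.3529052734375) (71.06293487548828, 85.85760498046875) 75.96376037597656
sieve_grip 0.8 1742 (425.1756896972656, 228.05404663085938) (42.25053787231445, 69.70516967773438) 80.53767395019531
notes 0.83 1043 (231.25999450683594, 167.82000732421875) (32.809757232666016, 32.526912689208984) 81.8698959350586
notes 0.35 2176 (221.6044158935547, 238.18511962890625) (32.94950866699219, 109.07254028320312) 88.12212371826172
```

View pics/crop2.png

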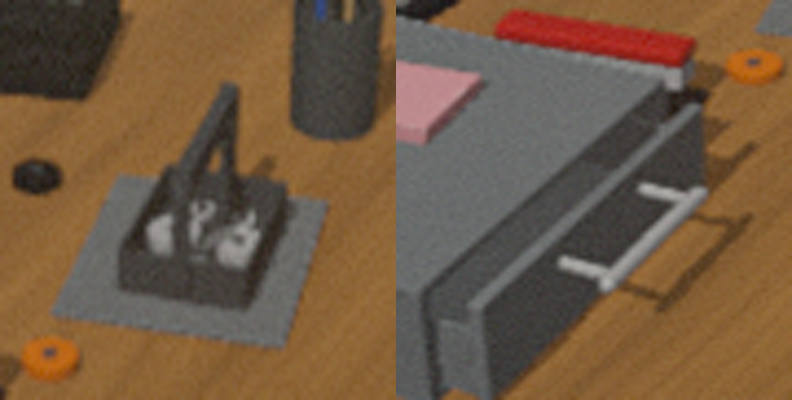

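The crops show the black sieve on the mat with the nuts and two plain steel discs in it, so that's the right one. The drawer already stands about 3 cm ajar. Next I'll plan the move to the handle.

```bash
cat >> h.py <<'E'
def plan(st,x,y,z,yaw,n):
    """constant tool-frame row reaching the target in n rows (tool down); st=(x,y,z,yaw)"""
    dw=(yaw-st[3])/n; M=np.zeros((2,2))
    for k in range(n):
        a=st[3]+k*dw; M+=np.array([[np.cos(a),np.sin(a)],[np.sin(a),-np.cos(a)]])
    s=np.linalg.solve(M,[x-st[0],y-st[1]])*100
    print("%d rows: %.3f %.3f %.3f 0 0 %.4f"%(n,*s,-(z-st[2])*100/n,-dw)); return (x,y,z,yaw)
def now():
    o=robot.observe(); return (*o["tool_pos"],o["tool_rot"][2])
E
python3 - <<'E'
from h import *
np.set_printoptions(precision=4,suppress=True)
s=robot.read_camera("side")
A=lambda x,y,z:ray(s,290+x/4.4,170+y/5,z)
B=lambda x,y,z:ray(s,220+(x-396)/4.4,225+y/4,z)
print("sieve bar top",A(230,88,.104),A(180,178,.104))
print("handle",B(608,282,.06),B(700,195,.06))
print("panel top",B(480,303,.082),B(698,110,.082))
print("mat",*[A(*q,.004) for q in((117,177),(328,203),(282,345),(55,315))])
t=plan(now(),.45,-.25,.20,.9,8)
t=plan(t,.503,.224,.16,1.63,10)
t=plan(t,.503,.224,.045,1.63,5)
E
```

```text
sieve bar top [ 0.5919 -0.3239  0.104 ] [ 0.5611 -0.1761  0.104 ]
handle [0.5045 0.2779 0.06  ] [0.5094 0.1697 0.06  ]
panel top [0.5363 0.3533 0.082 ] [0.5481 0.1078 0.082 ]
mat [ 0.6998 -0.3364  0.004 ] [ 0.5273 -0.3844  0.004 ] [ 0.4738 -0.1764  0.004 ] [ 0.6404 -0.1287  0.004 ]
8 rows: 4.572 -0.657 0.074 0 0 -0.0691
10 rows: 4.747 -1.116 0.400 0 0 -0.0730
5 rows: 0.000 0.000 2.300 0 0 -0.0000
```

Call:
apply_moves --motion "27 4.57 -0.66 0.07 0 0 -0.069;27 4.57 -0.66 0.07 0 0 -0.069;27 4.57 -0.66 0.07 0 0 -0.069;27 4.57 -0.66 0.07 0 0 -0.069;27 4.57 -0.66 0.07 0 0 -0.069;27 4.57 -0.66 0.07 0 0 -0.069;27 4.57 -0.66 0.07 0 0 -0.069;27 4.57 -0.66 0.07 0 0 -0.069;27 4.75 -1.12 0.4 0 0 -0.073;27 4.75 -1.12 0.4 0 0 -0.073;27 4.75 -1.12 0.4 0 0 -0.073;27 4.75 -1.12 0.4 0 0 -0.073;27 4.75 -1.12 0.4 0 0 -0.073;27 4.75 -1.12 0.4 0 0 -0.073;27 4.75 -1.12 0.4 0 0 -0.073;27 4.75 -1.12 0.4 0 0 -0.073;27 4.75 -1.12 0.4 0 0 -0.073;27 4.75 -1.12 0.4 0 0 -0.073;27 0 0 0 0 0 0;27 0 0 0 0 0 0"

```text
time: 4.4
tool_pos: [0.5033, 0.224, 0.1603]
tool_rot: [3.142, 0.001, 1.629]
contact_force: [0.2, 0.5, -0.6]
opening: 0.0248
grip_force: 0.0
```

Call:
apply_moves --motion "27 0 0.15 2.9 0 0 0;27 0 0 2.9 0 0 0;27 0 0 2.9 0 0 0;27 0 0 2.9 0 0 0;27 0 0 0 0 0 0;0 0 0 0 0 0 0;0 0 0 0 0 0 0;0 0 0 0 0 0 0" --force 25

```text
time: 5.4
tool_pos: [0.5053, 0.2245, 0.0453]
tool_rot: [3.14, -0.0, 1.629]
contact_force: [-0.2, -0.1, -0.1]
opening: 0.0015
grip_force: 0.0
```

The fingers closed on nothing, so I'll look.

Run:
```python
from h import *
s=robot.read_camera("side"); t=robot.read_camera("top")
i=cv2.cvtColor(s["img"],cv2.COLOR_RGB2BGR); j=cv2.cvtColor(t["img"],cv2.COLOR_RGB2BGR)
cv2.imwrite("pics/crop3.png",np.hstack([cv2.resize(i[210:330,210:330],(400,400),interpolation=cv2.INTER_CUBIC),cv2.resize(j[160:280,155:275],(400,400),interpolation=cv2.INTER_CUBIC)]))
print(proj(s,now()[:3]),proj(t,now()[:3]),robot.observe()["opening"])
```

```text
[279.65243549 289.37815226] [222.85525549 253.87250574] -0.00014259106303639876
```

View pics/crop3.png

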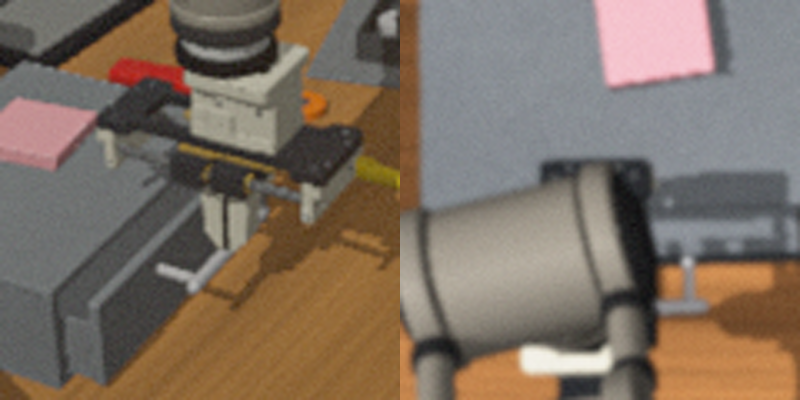

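Run:
```python
from h import *
s=robot.read_camera("side")
i=cv2.cvtColor(s["img"],cv2.COLOR_RGB2BGR)
c=cv2.resize(i[255:315,245:325],(800,600),interpolation=cv2.INTER_CUBIC)
for z,col in((.045,(0,0,255)),(.06,(0,255,0))):
    q=(proj(s,[*now()[:2],z])-[245,255])*10+5; print(q); cv2.circle(c,tuple(int(v) for v in q),5,col,-1)
cv2.imwrite("pics/crop4.png",c)
```

```text
[351.31715904 348.44535905]
[349.58358205 301.17706477]
```

View pics/crop4.png

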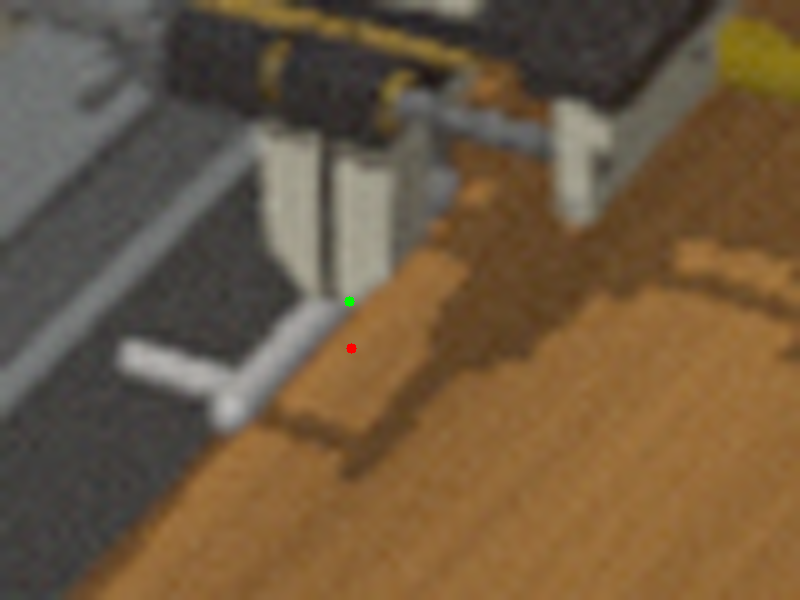

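The closed fingertips end just above the bar, at pixel (33,30) of the crop over 10. That is about 15 mm higher than the TCP reading implies, so I'll reopen, go lower and grip again.

Call:
apply_moves --motion "27 0 0 0 0 0 0;27 0 0 0 0 0 0;27 0 0 0 0 0 0;27 0 0 0.8 0 0 0;27 0 0 0.8 0 0 0;27 0 0 0 0 0 0;0 0 0 0 0 0 0;0 0 0 0 0 0 0;0 0 0 0 0 0 0" --force 25

```text
time: 6.68
tool_pos: [0.52, 0.2259, 0.0429]
tool_rot: [3.104, -0.004, 1.629]
contact_force: [2.8, -11.8, 78.9]
opening: 0.0018
grip_force: 36.5
```

Call:
apply_moves --motion "0 0 0 -1.6 0 0 0;0 0 0 -4 0 0 0;0 0 0 -4 0 0 0;0 0 0 0 0 0 0"

```text
time: 7.18
tool_pos: [0.5065, 0.225, 0.1271]
tool_rot: [3.136, -0.001, 1.629]
contact_force: [0.1, 0.6, 0.1]
opening: 0.0004
grip_force: 0.0
```

Run:
```python
from h import *
np.set_printoptions(precision=4,suppress=True)
o=robot.observe(); print(o["tool_pos"],o["tool_rot"],o["contact_force"],o["opening"])
s=robot.read_camera("side"); t=robot.read_camera("top"); 
i=cv2.cvtColor(s["img"],cv2.COLOR_RGB2BGR); j=cv2.cvtColor(t["img"],cv2.COLOR_RGB2BGR)
for p,c,(u0,v0) in((s,i,(230,220)),(t,j,(180,200))):
    X=o["tool_pos"]
    q=proj(p,X); print(q)
    q2=proj(p,[.5068,.2238,.06]); print(q2)
a=cv2.resize(i[220:310,230:310],(400,450),interpolation=cv2.INTER_CUBIC)
b=cv2.resize(j[195:285,180:260],(400,450),interpolation=cv2.INTER_CUBIC)
q=(proj(s,o["tool_pos"])-[230,220])*5+2; cv2.circle(a,tuple(int(v) for v in q),3,(0,0,255),-1)
cv2.imwrite("pics/crop5.png",np.hstack([a,b]))
```

```text
[0.5065 0.225  0.1271] [ 3.1357 -0.0013  1.6289] [0.1107 0.6492 0.1489] 0.0004165854549435809
[278.0688 262.7023]
[279.0445 284.2764]
[216.7687 250.3855]
[222.164  252.6488]
```

View pics/crop5.png

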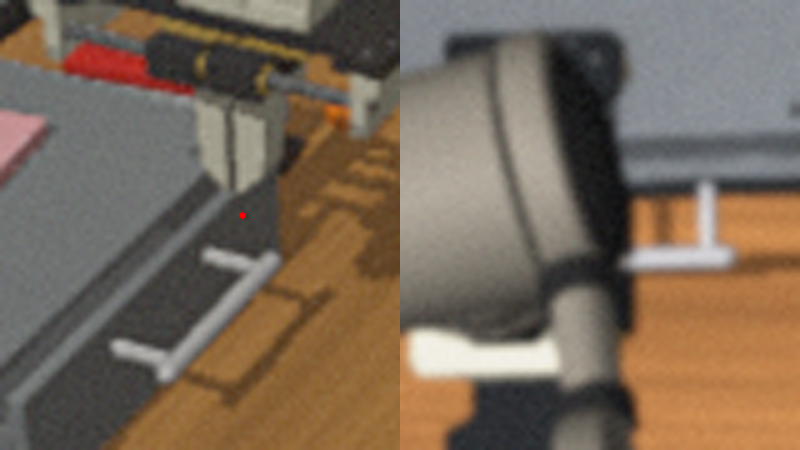

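Run:
```python
from h import *
np.set_printoptions(precision=1,suppress=True)
s=robot.read_camera("side"); t=robot.read_camera("top"); print(robot.observe()["time"])
P=np.array([.178,-.494,.206]); y=np.array([np.sin(.347),-np.cos(.347),0])
for z in(.206,.272,.30): print(z,"top",*[proj(t,[*(P+k*y)[:2],z]) for k in(-.095,-.056,0,.056,.095)]," side",*[proj(s,[*(P+k*y)[:2],z]) for k in(-.095,-.056,0,.056,.095)])
a=cv2.resize(cv2.imread("pics/top0.png")[370:480,510:640],(400,338),interpolation=cv2.INTER_CUBIC)
b=cv2.resize(cv2.imread("pics/side0.png")[90:185,440:560],(400,338),interpolation=cv2.INTER_CUBIC)
cv2.imwrite("pics/crop6.png",np.hstack([a,b]))
```

```text
7.375
0.206 top [504.5 428.6] [522.1 422.6] [547.2 413.9] [572.2 405.3] [589.6 399.3]  side [482.9 177.1] [481.1 172.4] [478.6 166.1] [476.3 160.2] [474.7 156.3]
0.272 top [516.4 436.8] [535.  430.4] [561.7 421.1] [588.2 411.9] [606.6 405.6]  side [486.9 157. ] [484.9 152.7] [482.3 146.9] [479.8 141.4] [478.1 137.8]
0.3 top [521.9 440.6] [541.  433.9] [568.3 424.5] [595.6 415. ] [614.5 408.5]  side [488.6 148.2] [486.6 144.1] [483.8 138.5] [481.3 133.2] [479.6 129.8]
```

View pics/crop6.png

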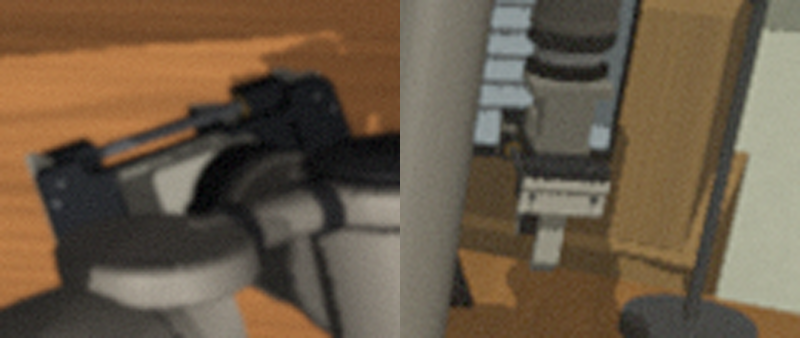

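Run:
```python
from h import *
np.set_printoptions(precision=1,suppress=True)
s=robot.read_camera("side"); t=robot.read_camera("top"); 
print(s["cx"],s["cy"],t["cx"],t["cy"])
for z in(0,.02): print(proj(s,[0,0,z]),proj(t,[0,0,z]),[proj(s,[.09*np.cos(a),.09*np.sin(a),z]) for a in np.arange(8)*np.pi/4])
def und(p): 
    print({k:v for k,v in p.items() if k not in("img","R","t")})
und(s)
```

```text
317.1285375720193 238.79668462892988 314.13935375609884 239.93331779589596
[493.1 315.1] [308.7 465.2] [array([458.2, 304.6]), array([462.3, 321.3]), array([485.9, 335.7]), array([515.1, 337.8]), array([530.3, 326.2]), array([522.8, 309.1]), array([499.5, 296.6]), array([473.6, 294.9])]
[494.6 308.9] [308.6 467.7] [array([459.3, 298.5]), array([463.6, 315. ]), array([487.5, 329.3]), array([516.9, 331.5]), array([532.1, 319.9]), array([524.6, 303. ]), array([501. , 290.7]), array([474.9, 288.9])]
{'fovy': 53.447697757378315, 'cx': 317.1285375720193, 'cy': 238.79668462892988, 'shot': 13}
```

Run:
```python
from h import *
np.set_printoptions(precision=4,suppress=True)
s=robot.read_camera("side"); t=robot.read_camera("top")
print(ray(s,263.6,294.4,.06),ray(s,283.6,272,.06), ray(t,247,246.6,.06))
# bright bar pixels along top columns right of gripper, and in side image
g=cv2.cvtColor(t["img"],cv2.COLOR_RGB2HSV).astype(int)
for u in(235,238,241,244):
    col=g[240:260,u]; w=np.where(col[:,1]<60,col[:,2],0)*(col[:,2]>130); v=240+(w*np.arange(20)).sum()/max(w.sum(),1); print(u,v,ray(t,u,v,.062), (w>0).sum())
g=cv2.cvtColor(s["img"],cv2.COLOR_RGB2HSV).astype(int)
m=((g[...,1]<50)&(g[...,2]>120)); m[:262]=0;m[305:]=0;m[:,:250]=0;m[:,295:]=0
ys,xs=np.nonzero(m); print(len(xs),xs.min(),xs.max(),ys.min(),ys.max())
for x in range(262,288,2):
    k=ys[xs==x]; 
    if len(k): print(x,k.mean(),len(k),ray(s,x,k.mean(),.06)[:2])
```

```text
[0.5171 0.2796 0.06  ] [0.5267 0.1697 0.06  ] [0.5232 0.1644 0.06  ]
235 245.93901156677182 [0.5238 0.1932 0.062 ] 5
238 245.8857142857143 [0.5241 0.186  0.062 ] 5
241 243.8298572996707 [0.5293 0.1789 0.062 ] 9
244 245.8920704845815 [0.5245 0.1715 0.062 ] 5
170 252 285 270 295
262 292.5 6 [0.5251 0.2749]
264 292.5 6 [0.5207 0.2725]
266 290.0 5 [0.5223 0.2611]
268 288.0 5 [0.5226 0.2514]
270 286.0 5 [0.523  0.2416]
272 279.125 8 [0.5355 0.2131]
274 277.0 7 [0.5363 0.2022]
276 276.2857142857143 7 [0.5334 0.1968]
278 275.14285714285717 7 [0.5317 0.1897]
280 274.5 6 [0.5287 0.1845]
282 273.0 5 [0.5278 0.1759]
284 272.0 3 [0.5257 0.1692]
```

Call:
apply_moves --motion "33 0 0.7 0 0 0 0;33 0 0.65 0 0 0 0;33 0 0 0 0 0 0;33 0 0 2.5 0 0 0;33 0 0 2.5 0 0 0;33 0 0 2.5 0 0 0;33 0 0 0 0 0 0"

```text
time: 8.45
tool_pos: [0.5168, 0.2248, 0.0477]
tool_rot: [-3.137, 0.001, 1.629]
contact_force: [-0.5, -0.3, -0.0]
opening: 0.0304
grip_force: 0.0
```

Call:
apply_moves --motion "33 0 0 0.8 0 0 0;33 0 0 0 0 0 0"

```text
time: 8.7
tool_pos: [0.5184, 0.2253, 0.0416]
tool_rot: [3.141, -0.0, 1.629]
contact_force: [0.7, 1.2, 0.6]
opening: 0.0304
grip_force: 0.0
```

Call:
apply_moves --motion "33 0 0 0.6 0 0 0;33 0 0 0 0 0 0"

```text
time: 8.95
tool_pos: [0.518, 0.2252, 0.0351]
tool_rot: [-3.141, 0.0, 1.629]
contact_force: [-1.2, 0.1, 0.6]
opening: 0.03
grip_force: 0.0
```

Call:
apply_moves --motion "33 0 0 0.5 0 0 0;33 0 0 0 0 0 0;0 0 0 0 0 0 0;0 0 0 0 0 0 0;0 0 0 0 0 0 0;0 0 0 0 0 0 0" --force 25

```text
time: 9.7
tool_pos: [0.5185, 0.2252, 0.0304]
tool_rot: [3.141, -0.0, 1.629]
contact_force: [1.4, -0.6, -0.3]
opening: 0.0105
grip_force: 25.0
```

Call:
apply_moves --motion "0 0 -1 0 0 0 0;0 0 -2 0 0 0 0;0 0 -2.5 0 0 0 0;0 0 -2.5 0 0 0 0;0 0 -2 0 0 0 0;0 0 -1 0 0 0 0;0 0 -0.5 0 0 0 0;0 0 0 0 0 0 0"

```text
time: 10.7
tool_pos: [0.4025, 0.2179, 0.0304]
tool_rot: [-3.14, 0.001, 1.629]
contact_force: [-1.8, -5.5, 4.3]
opening: 0.0101
grip_force: 25.0
```

Call:
apply_moves --motion "0 0 -0.7 0 0 0 0;0 0 -0.7 0 0 0 0;0 0 0 0 0 0 0"

```text
time: 11.08
tool_pos: [0.3886, 0.2171, 0.0304]
tool_rot: [-3.14, 0.001, 1.629]
contact_force: [-0.6, -5.1, 4.8]
opening: 0.0102
grip_force: 25.0
```

Call:
apply_moves --motion "0 0 -0.5 0 0 0 0;0 0 -0.5 0 0 0 0;0 0 0 0 0 0 0"

```text
time: 11.45
tool_pos: [0.3861, 0.2171, 0.0306]
tool_rot: [3.129, -0.0, 1.629]
contact_force: [22.4, -9.4, -17.6]
opening: 0.0102
grip_force: 25.0
```

Run:
```python
from h import *
n=now(); t=(.390,.2171,.17,1.629)
t=plan(t,.575,-.26,.17,1.78,12)
print(robot.observe()["time"])
```

```text
12 rows: -4.143 1.025 -0.000 0 0 -0.0126
11.45
```

Call:
apply_moves --motion "0 0 0.8 0 0 0 0;26 0 0 0 0 0 0;26 0 0 0 0 0 0;26 0 0 0 0 0 0;26 0 0 -2 0 0 0;26 0 0 -4 0 0 0;26 0 0 -5 0 0 0;26 0 0 -3 0 0 0;26 0 0 0 0 0 0"

```text
time: 12.58
tool_pos: [0.3885, 0.2183, 0.1724]
tool_rot: [3.137, -0.002, 1.629]
contact_force: [0.1, 0.4, 0.1]
opening: 0.0239
grip_force: 0.0
```

Call:
apply_moves --motion "60 -2.2 0.5 0 0 0 -0.013;60 -4.2 1.05 0 0 0 -0.013;60 -4.7 1.15 0 0 0 -0.013;60 -4.7 1.15 0 0 0 -0.013;60 -4.7 1.15 0 0 0 -0.013;60 -4.7 1.15 0 0 0 -0.013;60 -4.7 1.15 0 0 0 -0.013;60 -4.7 1.15 0 0 0 -0.013;60 -4.7 1.15 0 0 0 -0.013;60 -4.7 1.15 0 0 0 -0.013;60 -4 1 0 0 0 -0.013;60 -1.7 0.4 0 0 0 -0.012;60 0 0 0 0 0 0"

```text
time: 14.2
tool_pos: [0.5709, -0.2598, 0.168]
tool_rot: [-3.139, -0.002, 1.782]
contact_force: [0.7, 1.0, 0.4]
opening: 0.0554
grip_force: 0.0
```

Run:
```python
from h import *
np.set_printoptions(precision=4,suppress=True)
print(now(),robot.observe()["time"])
s=robot.read_camera("side"); t=robot.read_camera("top")
i=cv2.cvtColor(s["img"],cv2.COLOR_RGB2BGR); j=cv2.cvtColor(t["img"],cv2.COLOR_RGB2BGR)
a=cv2.resize(i[145:235,300:380],(400,450),interpolation=cv2.INTER_CUBIC)
b=cv2.resize(j[195:315,155:285],(400,370),interpolation=cv2.INTER_CUBIC); b=np.vstack([b,np.zeros((80,400,3),np.uint8)])
n=now()
for z in(n[2],):
    q=(proj(s,n[:3])-[300,145])*5+2; cv2.circle(a,tuple(int(v) for v in q),3,(0,0,255),-1)
for k in(-.075,.075):
    q=(proj(s,[.577+k*.208,-.26-k*.978,.104])-[300,145])*5+2; cv2.circle(a,tuple(int(v) for v in q),2,(0,255,0),-1)
# drawer prediction
c=np.array([.504,.2225]); ux=np.array([.9982,.06]); uy=np.array([-.06,.9982])
for dx,dy,z in((-.074,.123,.058),(-.074,-.123,.058),(.072,.123,.058),(.072,-.123,.058),(0,0,.012)):
    q=(proj(t,[*(c+dx*ux+dy*uy),z])-[155,195])*400/130; cv2.circle(b,tuple(int(v) for v in q),2,(0,255,0),-1)
cv2.imwrite("pics/crop7.png",np.hstack([a,b]))
```

```text
(np.float64(0.5708748483916417), np.float64(-0.25977603945960587), np.float64(0.16802497896049512), np.float64(1.7823257171067137)) 14.2
```

View pics/crop7.png

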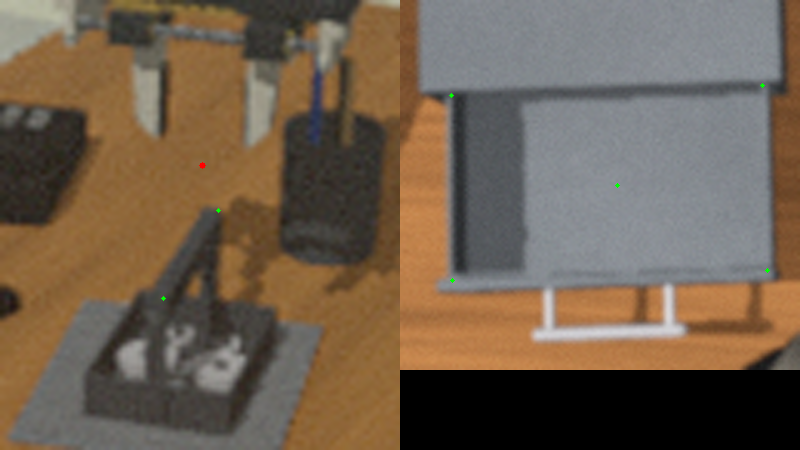

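Drawer is fully open and the predicted inside corners fit, so its centre is (0.504, 0.2225). The sieve's bar lies about 4 mm further in +x than my estimate; I'll correct for that and descend.

Call:
apply_moves --motion "60 -0.27 0.76 1 0 0 0;60 0 0 3 0 0 0;60 0 0 3 0 0 0;60 0 0 2.5 0 0 0;60 0 0 1.3 0 0 0;60 0 0 0.5 0 0 0;60 0 0 0 0 0 0;0 0 0 0 0 0 0;0 0 0 0 0 0 0;0 0 0 0 0 0 0;0 0 0 0 0 0 0;0 0 0 0 0 0 0;0 0 0 0 0 0 0" --force 50

```text
time: 15.92
tool_pos: [0.58, -0.2603, 0.0576]
tool_rot: [3.14, 0.001, 1.784]
contact_force: [3.9, 1.5, 1.4]
opening: 0.0133
grip_force: 50.0
```

Run:
```python
from h import *
n=now();print(n)
plan((.58,-.2603,.17,1.784),.505,.2235,.17,1.631,48)
```

```text
(np.float64(0.5800479344865966), np.float64(-0.26028500999090165), np.float64(0.05759764178243382), np.float64(1.7838950683192096))
48 rows: 1.021 -0.016 -0.000 0 0 0.0032
```

Call:
apply_moves --motion "0 0 0 -0.2 0 0 0;0 0 0 -0.5 0 0 0;0 0 0 -0.9 0 0 0;0 0 0 -1.3 0 0 0;0 0 0 -1.6 0 0 0;0 0 0 -1.8 0 0 0;0 0 0 -1.8 0 0 0;0 0 0 -1.6 0 0 0;0 0 0 -1.2 0 0 0;0 0 0 -0.8 0 0 0;0 0 0 -0.5 0 0 0;0 0 0 -0.2 0 0 0;0 0 0 0 0 0 0"

```text
time: 17.55
tool_pos: [0.5793, -0.2602, 0.181]
tool_rot: [-3.141, -0.0, 1.784]
contact_force: [0.6, -0.1, -6.0]
opening: 0.0137
grip_force: 50.0
```

Call:
apply_moves --motion "0 0.5 0 0 0 0 0.002;0 1.2 0 0 0 0 0.004;0 1.9 0 0 0 0 0.006;0 2.6 0 0 0 0 0.008;0 3.2 -0.05 0 0 0 0.01;0 3.8 -0.1 0 0 0 0.012;0 3.8 -0.1 0 0 0 0.012;0 3.8 -0.1 0 0 0 0.012;0 3.8 -0.1 0 0 0 0.012;0 3.8 -0.1 0 0 0 0.012;0 3.8 -0.1 0 0 0 0.011;0 3.8 -0.1 0 0 0 0.011;0 3.8 -0.05 0 0 0 0.011;0 3.2 0 0 0 0 0.01;0 2.6 0 0 0 0 0.008;0 1.9 0 0 0 0 0.006;0 1.2 0 0 0 0 0.004;0 0.5 0 0 0 0 0.002;0 0 0 0 0 0 0"

```text
time: 19.92
tool_pos: [0.5023, 0.2251, 0.1813]
tool_rot: [3.142, 0.0, 1.631]
contact_force: [-0.2, -1.5, -4.6]
opening: 0.0136
grip_force: 50.0
```

Call:
apply_moves --motion "0 0 0.05 0.3 0 0 0;0 -0.1 0.1 0.8 0 0 0;0 -0.05 0.1 1.3 0 0 0;0 0 0 1.4 0 0 0;0 0 0 1.2 0 0 0;0 0 0 0.8 0 0 0;0 0 0 0.4 0 0 0;0 0 0 0 0 0 0"

```text
time: 20.92
tool_pos: [0.5051, 0.2238, 0.1192]
tool_rot: [-3.142, 0.0, 1.631]
contact_force: [0.2, -0.1, -5.3]
opening: 0.0138
grip_force: 50.0
```

Run:
```python
from h import *
print(now())
s=robot.read_camera("side"); t=robot.read_camera("top")
i=cv2.cvtColor(s["img"],cv2.COLOR_RGB2BGR); j=cv2.cvtColor(t["img"],cv2.COLOR_RGB2BGR)
a=cv2.resize(i[225:345,230:350],(400,400),interpolation=cv2.INTER_CUBIC)
b=cv2.resize(j[180:300,155:285],(400,400),interpolation=cv2.INTER_CUBIC)
cv2.imwrite("pics/crop8.png",np.hstack([a,b]))
```

```text
(np.float64(0.5051010316351877), np.float64(0.22384984936187485), np.float64(0.11920061212339819), np.float64(1.6308450412773094))
```

View pics/crop8.png

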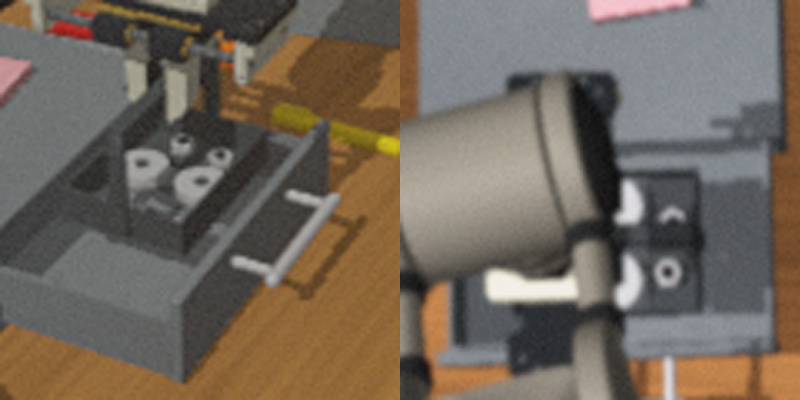

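The sieve hangs level inside the drawer. In the side crop the pads are at about (145,170) and (200,183), and nuts at (180,145) and (220,155). Now I'll shake.

Call:
apply_moves --motion "0 2.5 0 0 0 0 0;0 -2.5 0 0 0 0 0;0 -2.5 0 0 0 0 0;0 2.5 0 0 0 0 0;0 2.5 0 0 0 0 0;0 -2.5 0 0 0 0 0;0 -2.5 0 0 0 0 0;0 2.5 0 0 0 0 0;0 2.5 0 0 0 0 0;0 -2.5 0 0 0 0 0;0 -2.5 0 0 0 0 0;0 2.5 0 0 0 0 0;0 2.5 0 0 0 0 0;0 -2.5 0 0 0 0 0;0 -2.5 0 0 0 0 0;0 2.5 0 0 0 0 0;0 2.5 0 0 0 0 0;0 -2.5 0 0 0 0 0;0 0 0 0 0 0 0" --force 55

```text
time: 23.4
tool_pos: [0.5054, 0.2231, 0.1198]
tool_rot: [3.141, 0.0, 1.63]
contact_force: [-0.2, 0.8, -4.0]
opening: 0.0137
grip_force: 55.0
```

```bash
cat >> h.py <<'E'
def nuts():
    np.set_printoptions(precision=3,suppress=True)
    o=robot.observe(); print(o["time"],now(),o["contact_force"])
    for c in("side","top"):
        p=robot.read_camera(c)
        for n in("nut0_c","pad0_c"):
            for d in robot.search_frame(n,p): print(c,n,round(d["score"],2),np.array(d["centre"]),proj(p,d["centre"]).round())
E
python3 -c "
from h import *
nuts()"
```

```text
23.4 (np.float64(0.5053891556455835), np.float64(0.22307108757636865), np.float64(0.11977929095310647), np.float64(1.6299911023242775)) [-0.16   0.813 -3.982]
side nut0_c 0.55 [0.475 0.273 0.029] [279. 308.]
side pad0_c 0.44 [0.479 0.236 0.084] [285. 282.]
top pad0_c 0.53 [ 0.474 -0.003  0.013] [316. 270.]
```

Call:
apply_moves --motion "0 3 0 0 0 0 0;0 -3 0 0 0 0 0;0 -3 0 0 0 0 0;0 3 0 0 0 0 0;0 3 0 0 0 0 0;0 -3 0 0 0 0 0;0 -3 0 0 0 0 0;0 3 0 0 0 0 0;0 3 0 0 0 0 0;0 -3 0 0 0 0 0;0 -3 0 0 0 0 0;0 3 0 0 0 0 0;0 3 0 0 0 0 0;0 -3 0 0 0 0 0;0 -3 0 0 0 0 0;0 3 0 0 0 0 0;0 3 0 0 0 0 0;0 -3 0 0 0 0 0;0 0 0 0 0 0 0"

```text
time: 26.08
tool_pos: [0.505, 0.223, 0.1192]
tool_rot: [-3.141, 0.001, 1.63]
contact_force: [-0.0, 0.8, -4.6]
opening: 0.0132
grip_force: 55.0
```

Run:
```python
from h import *
nuts()
s=robot.read_camera("side"); save(s,"s_after2.png")
g=cv2.cvtColor(s["img"],cv2.COLOR_RGB2HSV)
# bright low-sat blobs within tray region of the side view
o=now(); c=np.array(o[:2]); ux=np.array([.9982,.06]); uy=np.array([-.06,.9982])
q=[proj(s,[*(c+a*.048*ux+b*.068*uy),.075]) for a,b in((-1,1),(1,1),(1,-1),(-1,-1))]; print(np.array(q).round())
x0,y0=np.min(q,0).astype(int)-2; x1,y1=np.max(q,0).astype(int)+3
v=g[y0:y1,x0:x1,2]; print(x0,y0)
for r in v: print("".join(" .:-=+*#%@"[min(9,int(k)//26)] for k in r))
```

```text
26.075 (np.float64(0.5050163554852513), np.float64(0.2230241394686233), np.float64(0.11921662262186766), np.float64(1.6301254727733598)) [-0.025  0.76  -4.622]
side pad0_c 0.6 [0.484 0.22  0.082] [287. 279.]
side pad0_c 0.42 [0.475 0.275 0.032] [279. 307.]
top nut0_c 0.71 [0.708 0.203 0.102] [232. 167.]
top pad0_c 0.65 [0.478 0.197 0.075] [232. 264.]
[[283. 299.]
 [249. 289.]
 [276. 262.]
 [308. 271.]]
247 260
=================-:--::::.....::-+*+-:..:..:....:-==+++++==----
================--:::-:::.:.::::-==-::....:..:..::::--===------
===============----::::..:..:::::--:::....::..:.....::::-------
==============--::::::..:...::::::::::..:.:.:....:...::::::::--
=============-:::-:::..:..::.::::::::::......:..:...:::::::::::
============-::::--::....:.:::-::::::::::.:.:::..:..:::::::::::
===========-::::::-::...:..::--:-::::-::..:........::::::::::::
==========-::::::--:.:...:::-::-:::---::.....::..::.:::::::::::
=========-::::::::-:..:..:::-::-::-:-:-:::::::..:.:.::::::::.::
========-:::::::::-::..::---::-:-:-:--:-::::::::::..:::::::...:
=======-::::::::::::.:.::::-:::::--:--::::::::
[... 1301 characters left out ...]
::::::::::::::::::::::::::::::::::::.......:==-----===-:::::
--::::::::::::::::::::::::::::::::::::..:.::.:-+=---====-::::::
:--:---:::::::::::::::::::::::::::::::.:.:..:-++--=====--::::::
:----:-:----::::::::::::::::::::::::::.:...:-=+=-=====-::::::::
--------=====--:::::::::::::::::::::::...:.:-===-=====-::::::::
-:-----=======--::::::::::::::::::::::::..::-----====-:::::::::
------=========------:::::::::::::::::..:.:----:-===-::::::::::
-:---=============-----::-::::::::::::::.::--=--===-:::::::::::
-:--=================------:::::::::::..:------====-:::::::::::
---=======================-----:::::::.::-----====:::::::::::::
:-===========================-----:--:::-----====-:::---:::::::
```

Call:
apply_moves --motion "0 3 0 0 0 0 0;0 -3 0 0 0 0 0;0 -3 0 0 0 0 0;0 3 0 0 0 0 0;0 3 0 0 0 0 0;0 -3 0 0 0 0 0;0 -3 0 0 0 0 0;0 3 0 0 0 0 0;0 3 0 0 0 0 0;0 -3 0 0 0 0 0;0 -3 0 0 0 0 0;0 3 0 0 0 0 0;0 3 0 0 0 0 0;0 -3 0 0 0 0 0;0 -3 0 0 0 0 0;0 3 0 0 0 0 0;0 3 0 0 0 0 0;0 -3 0 0 0 0 0;0 0 0 0 0 0 0"

```text
time: 28.8
tool_pos: [0.505, 0.223, 0.1192]
tool_rot: [-3.141, 0.001, 1.63]
contact_force: [-0.1, -0.3, -4.6]
opening: 0.0135
grip_force: 55.0
```

Call:
apply_moves --motion "0 0 0 -0.3 0 0 0;0 0 0 -0.8 0 0 0;0 0 0 -1.3 0 0 0;0 0 0 -1.5 0 0 0;0 -0.5 0 -1.2 0 0 0;0 -1.2 0 -0.8 0 0 0;0 -1.9 0 -0.3 0 0 0;0 -2.6 0 0 0 0 0;0 -3.2 0 0 0 0 0;0 -3.2 0 0 0 0 0;0 -3.2 0 0 0 0 0;0 -2.6 0 0 0 0 0;0 -1.9 0 0 0 0 0;0 -1.2 0 0 0 0 0;0 -0.5 0 0 0 0 0;0 0 0 0 0 0 0"

```text
time: 30.8
tool_pos: [0.5182, 0.0044, 0.1813]
tool_rot: [-3.141, -0.0, 1.631]
contact_force: [-0.7, -0.8, -3.8]
opening: 0.0137
grip_force: 55.0
```

Run:
```python
from h import *
nuts()
t=robot.read_camera("top"); save(t,"t_after3.png")
g=cv2.cvtColor(t["img"],cv2.COLOR_RGB2HSV)
c=np.array([.504,.2225]); ux=np.array([.9982,.06]); uy=np.array([-.06,.9982])
q=[proj(t,[*(c+a*.074*ux+b*.123*uy),.012]) for a,b in((-1,1),(1,1),(1,-1),(-1,-1))]
x0,y0=np.min(q,0).astype(int)-1; x1,y1=np.max(q,0).astype(int)+2; print(x0,y0)
v=g[y0:y1,x0:x1,2]
for r in v: print("".join(" .:-=+*#%@"[min(9,int(k)//26)] for k in r))
```

```text
30.8 (np.float64(0.5182282890785536), np.float64(0.00441274548384018), np.float64(0.1812576354660434), np.float64(1.6308030467484063)) [-0.73  -0.782 -3.772]
side nut0_c 0.36 [0.504 0.283 0.021] [268. 309.]
side pad0_c 0.49 [0.499 0.011 0.146] [321. 222.]
top pad0_c 0.56 [0.711 0.009 0.057] [313. 173.]
top pad0_c 0.27 [ 0.585 -0.529  0.064] [534. 229.]
175 223
+++=+++++=====================================-----------------------------------------------:...:=+**
-==========-----------------------------------------------------------------------------=----:..:-=***
:----------------------------------------------------------=----=-=--=-----=----------======-:..:-=***
::-----------------------------------------------------================================+++++=:..:-+***
::----------------------===============================+=+++++++++++++++++++++++++++++++++++=:..:-+***
::------------------======++++++++++++++++++++++++++++++++++++++++++++++++++++++++++++++++++=:..:=+***
::-----------------==+++++++++++++++++++++++++++++++++++++++++++++++++++++++++++++++++++++++=:..:=+***
::--------------
[... 5257 characters left out ...]
=++++++++++++++++++++++++++++++++++++++++++++++++++++++++++++++++==------::::::...
::--------------=====++++++++++++++++++++++++++++++++++++++++++=+==+=+++++++=++++++++===--------::::..
---==================+++++++++++++++==+++==+=+++++++++++++=++===+===++++++=++=+++++++===--------:::::.
===================+++++++++++=+++++++++++++=+=+++++++++++++++++++++++++++++++++++++======------::::::
===+++++++=++=++++++++++++++++++++++++++++++++++++++++++++++++++++++++++++++++==+++=========-----::---
++++++++++++++++++++++++++++++++++++++++++++++++++++++=+++++=====++++=========================--::-=++
++++++++++++++++++++++++++++++++++++=========================+++++**++++++++****+*+++==========-::-+**
```

All five nuts lie in the drawer, at top-image pixels (204,243), (203,255), (204,269), (239,261) and (231,269). Next I'll measure the empty mat to place the sieve.

Run:
```python
from h import *
np.set_printoptions(precision=4,suppress=True)
for c in("top","side"):
    p=robot.read_camera(c)
    d=robot.trace("mat",p)[0]; m=d["pixels"].astype(np.uint8)
    C=max(cv2.findContours(m,0,1)[0],key=cv2.contourArea)[:,0]
    W=np.array([ray(p,*q,.004)[:2] for q in C],np.float32)
    print(c,d["score"],cv2.minAreaRect(W))
    for n in("highlighter","stapler","notes"):
        r=robot.search_frame(n,p); print(n,[ (round(q["score"],2),np.array(q["centre"])) for q in r[:1]])
plan((.5182,.0044,.18,1.631),.587,-.261,.18,1.80,27)
print(robot.observe()["time"])
```

```text
top 0.55 ((0.5903641581535339, -0.2630472183227539), (0.1803184449672699, 0.2205803543329239), 14.92741584777832)
highlighter [(0.51, array([ 0.4202, -0.0021,  0.018 ]))]
stapler [(0.83, array([0.7118, 0.0082, 0.0542]))]
notes [(0.97, array([0.705 , 0.2007, 0.1044]))]
side 0.61 ((0.5467236638069153, -0.2735101878643036), (0.09390398114919662, 0.22609412670135498), 15.747823715209961)
highlighter [(0.74, array([0.4654, 0.0056, 0.0146]))]
stapler [(0.89, array([0.6698, 0.0095, 0.054 ]))]
notes [(0.71, array([0.6964, 0.212 , 0.1012]))]
27 rows: -1.010 0.114 -0.000 0 0 -0.0063
31.65
```

Run:
```python
from h import *
plan(now(),.590,-.2615,.18,1.831,28)
```

```text
28 rows: -0.979 0.105 0.005 0 0 -0.0072
```

Call:
apply_moves --motion "0 -0.5 0.05 0 0 0 -0.004;0 -1.2 0.13 0 0 0 -0.009;0 -1.9 0.2 0 0 0 -0.014;0 -2.6 0.28 0 0 0 -0.019;0 -3 0.32 0 0 0 -0.022;0 -3 0.32 0 0 0 -0.022;0 -3 0.32 0 0 0 -0.022;0 -3 0.32 0 0 0 -0.022;0 -3 0.32 0 0 0 -0.022;0 -2.6 0.28 0 0 0 -0.019;0 -1.9 0.2 0 0 0 -0.014;0 -1.2 0.13 0 0 0 -0.009;0 -0.5 0.05 0 0 0 -0.004;0 0 0 0 0 0 0"

```text
time: 33.4
tool_pos: [0.5883, -0.2617, 0.1812]
tool_rot: [-3.141, -0.0, 1.833]
contact_force: [-1.0, -0.3, -4.6]
opening: 0.014
grip_force: 55.0
```

Call:
apply_moves --motion "0 0 0.1 0.3 0 0 0;0 0 0 0.8 0 0 0;0 0 0 1.3 0 0 0;0 0 0 1.7 0 0 0;0 0 0 2 0 0 0;0 0 0 2 0 0 0;0 0 0 1.6 0 0 0;0 0 0 1.1 0 0 0;0 0 0 0.6 0 0 0;0 0 0 0.3 0 0 0;0 0 0 0.2 0 0 0;0 0 0 0.2 0 0 0;0 0 0 0.1 0 0 0;0 0 0 0 0 0 0;0 0 0 0 0 0 0"

```text
time: 35.28
tool_pos: [0.5895, -0.2616, 0.0594]
tool_rot: [3.141, 0.0, 1.833]
contact_force: [-0.3, 0.5, -5.5]
opening: 0.0135
grip_force: 55.0
```

Call:
apply_moves --motion "0 0 0 0.1 0 0 0;0 0 0 0.1 0 0 0;0 0 0 0.1 0 0 0;0 0 0 0 0 0 0"

```text
time: 35.78
tool_pos: [0.5895, -0.261, 0.0586]
tool_rot: [3.141, 0.0, 1.833]
contact_force: [-4.6, 6.4, 10.4]
opening: 0.0137
grip_force: 55.0
```

Call:
apply_moves --motion "0 0 0 -0.1 0 0 0;0 0 0 0 0 0 0;45 0 0 0 0 0 0;45 0 0 0 0 0 0;45 0 0 0 0 0 0;45 0 0 0 0 0 0;45 0 0 -1 0 0 0;45 0 0 -3 0 0 0;45 0 0 -4 0 0 0;45 0 0 -4 0 0 0;45 0 0 0 0 0 0"

```text
time: 37.15
tool_pos: [0.5912, -0.2626, 0.1822]
tool_rot: [3.136, 0.006, 1.833]
contact_force: [0.0, 0.2, -0.3]
opening: 0.0413
grip_force: 0.0
```

Run:
```python
from h import *
n=now(); print(n,robot.observe()["opening"])
t=plan(n,.345,.150,.17,1.631,14)
plan(n,.340,.2165,.17,1.631,14)
```

```text
(np.float64(0.59124001722561), np.float64(-0.26256883615353077), np.float64(0.18222237050931622), np.float64(1.8328554723864867)) 0.04132314903801875
14 rows: 3.205 -1.242 0.087 0 0 0.0144
14 rows: 3.680 -1.198 0.087 0 0 0.0144
```

Call:
apply_moves --motion "0 3.7 -1.2 0.1 0 0 0.0145;0 3.7 -1.2 0.1 0 0 0.0145;0 3.7 -1.2 0.1 0 0 0.0145;0 3.7 -1.2 0.1 0 0 0.0145;0 3.7 -1.2 0.1 0 0 0.0145;0 3.7 -1.2 0.1 0 0 0.0145;0 3.7 -1.2 0.1 0 0 0.0145;0 3.7 -1.2 0.1 0 0 0.0145;0 3.7 -1.2 0.1 0 0 0.0145;0 3.7 -1.2 0.1 0 0 0.0145;0 3.7 -1.2 0.1 0 0 0.0145;0 3.7 -1.2 0.1 0 0 0.0145;0 3.7 -1.2 0.1 0 0 0.0145;0 3.7 -1.2 0.1 0 0 0.0145;0 0 0 0 0 0 0;0 0 0 0 0 0 0" --force 20

```text
time: 39.15
tool_pos: [0.3376, 0.22, 0.1631]
tool_rot: [-3.141, 0.001, 1.631]
contact_force: [0.6, -1.4, 0.5]
opening: 0.0005
grip_force: 0.0
```

Run:
```python
from h import *
np.set_printoptions(precision=4,suppress=True)
print(now(),robot.observe()["time"],robot.observe()["opening"])
p=robot.read_camera("top")
d=robot.trace("mat",p)[0]; C=max(cv2.findContours(d["pixels"].astype(np.uint8),0,1)[0],key=cv2.contourArea)[:,0]
print(d["score"],cv2.minAreaRect(np.array([ray(p,*q,.004)[:2] for q in C],np.float32)))
for q in robot.trace("sieve_grip",p)[:3]:
    print(q["score"],np.argwhere(q["pixels"])[:,::-1].mean(0))
for n in("sieve_floor","pad0_c","nut0_c"):
    for q in robot.search_frame(n,p): print(n,round(q["score"],2),np.array(q["centre"]))
g=cv2.cvtColor(p["img"],cv2.COLOR_RGB2HSV)[200:260,382:462,2]
for r in g[::2]: print("".join(" .:-=+*#%@"[min(9,int(k)//26)] for k in r))
```

```text
(np.float64(0.3375656205529324), np.float64(0.22001076682976667), np.float64(0.1630790108855654), np.float64(1.630660160874179)) 39.15 0.000462928816547071
0.83 ((0.5902685523033142, -0.26355063915252686), (0.18341602385044098, 0.2216285765171051), 14.886612892150879)
0.97 [429.7577 338.9387]
0.95 [422.3401 224.7735]
0.19 [239.0909 260.6364]
sieve_floor 0.7 [ 0.5942 -0.2659  0.0056]
sieve_floor 0.66 [ 0.3141 -0.2876  0.0039]
pad0_c 0.5 [ 0.5646 -0.2722  0.0177]
nut0_c 0.62 [0.4672 0.2722 0.0226]
**++++++++++++++++++++++++++++++++++++++++++++++++++++++=======++++++++++++*####
+++++++++++++++++++++++++++++++++=+++++++++++++++===-=---:::::-===========+*####
++++++++++++++++++++++++++++++++=+++++++=====---:::::.........:---------==+**###
++++++++++++++++++++++++++++++++=====----::::.:.....::::::::::::---------=++*###
++++++++++++++++++++++=======--:::::-::-----::::::::--:----::.::---------=+++*##
+++++++++++=+======-----::::::-=+***###*++===----------::--:::.::--------===++*#
++++++=====----::::.::::-----+*#%%%%%%%%%#*+-----------:---::::.:---------===+**
+++++=-:::........::::-====+*#%%
[... 1130 characters left out ...]
--=++*##%%%%%%%%%%##+=-----::-:::::::::::----====+++
++++++++++++=-:::::::.::::-----=+++**##%%%%%#*+=--::-:::::------=======+++++++++
++++++++++++=-::::.::::::::----==+++===+++==--::::-------=====++++++++++++++++++
+++++++++++++=-::::.:.:.::::------------------=========+++++++++++++++++++++++++
+++++++++++++=-:::::::::::::::::::------====++++++++++++++++++++++++++++++++++++
+++++++++++++==-::-----------=======+=++++++++++++++++++++++++++++++++++++++++++
+++++++++++++++===+++=+===++++++++++++++++++++++++++++++++++++++++++++++++++++++
+++++++++++++++++++++++++++++++++++++++++++++++++++++++++++++++++++++++*******##
++++++++++++++++++++++++++++++++++++++++++++++++++++++++++++++***+************#*
```

The sieve stands centred on the mat with both pads and no nuts in it. Now I'll lower in front of the bar and push the drawer shut.

Call:
apply_moves --motion "0 0 0.4 2 0 0 0;0 0 0.4 4 0 0 0;0 0 0.2 4 0 0 0;0 0 0 2.5 0 0 0;0 0 0 1 0 0 0;0 0 0 0 0 0 0"

```text
time: 40.2
tool_pos: [0.3478, 0.2208, 0.0282]
tool_rot: [-3.141, 0.0, 1.629]
contact_force: [0.6, -0.5, -0.0]
opening: 0.0004
grip_force: 0.0
```

Call:
apply_moves --motion "0 0 0.6 0 0 0 0;0 0 0.8 0 0 0 0;0 0 0.8 0 0 0 0;0 0 1 0 0 0 0;0 0 1.4 0 0 0 0;0 0 1.6 0 0 0 0;0 0 1.6 0 0 0 0;0 0 1.6 0 0 0 0;0 0 1.6 0 0 0 0;0 0 1.4 0 0 0 0;0 0 1.2 0 0 0 0;0 0 1 0 0 0 0;0 0 0.7 0 0 0 0;0 0 0.4 0 0 0 0;0 0 0 0 0 0 0"

```text
time: 42.08
tool_pos: [0.5047, 0.23, 0.0282]
tool_rot: [3.141, 0.0, 1.63]
contact_force: [0.0, -0.2, 0.4]
opening: 0.0005
grip_force: 0.0
```

Call:
apply_moves --motion "0 0 0.5 0 0 0 0;0 0 0.5 0 0 0 0;0 0 0.3 0 0 0 0;0 0 0 0 0 0 0"

```text
time: 42.58
tool_pos: [0.5136, 0.2305, 0.0279]
tool_rot: [-3.133, 0.001, 1.63]
contact_force: [-13.9, -1.9, 8.4]
opening: 0.0001
grip_force: 7.8
```

Call:
apply_moves --motion "0 0 0.4 0 0 0 0;0 0 0 0 0 0 0"

```text
time: 42.82
tool_pos: [0.5137, 0.2305, 0.0279]
tool_rot: [-3.125, 0.002, 1.63]
contact_force: [-25.9, -1.3, 19.3]
opening: 0.0007
grip_force: 15.3
```

Call:
apply_moves --motion "0 0 -1 0 0 0 0;0 0 -2.5 0 0 0 0;0 0 -3 0 0 0 0;0 0 -2 -2 0 0 0;0 0 -1 -4 0 0 0;0 -2 0 -5 0 0 0;0 -4 0 -3 0 0 0;0 -5 0 0 0 0 0;0 -5 0 0 0 0 0;0 -5 0 0 0 0 0;0 -3 0 0 0 0 0;0 0 0 0 0 0 0"

```text
time: 44.32
tool_pos: [0.4415, -0.0159, 0.1685]
tool_rot: [3.14, 0.001, 1.626]
contact_force: [-0.8, -0.0, 0.5]
opening: 0.0004
grip_force: 0.0
```

Run:
```python
from h import *
np.set_printoptions(precision=4,suppress=True)
print(now(),robot.observe()["time"])
p=robot.read_camera("top"); s=robot.read_camera("side")
g=cv2.cvtColor(p["img"],cv2.COLOR_RGB2HSV)
v=g[212:252,155:290,2]
for r in v: print("".join(" .:-=+*#%@"[min(9,int(k)//26)] for k in r))
ux=np.array([.9982,.06]); F=np.array([.5727,.2269])
for d in(0,.005,.01): print(d, "bar px if out",proj(p,[*(F-(.0355+d)*ux),.062]), proj(p,[*(F-(.0425+d)*ux),.062]))
for n in("notes","stapler","highlighter"):
    for q in(p,s):
        r=robot.search_frame(n,q)[:1]; print(n,[(round(e["score"],2),np.array(e["centre"])) for e in r])
```

```text
(np.float64(0.4414770387265579), np.float64(-0.015930874212183668), np.float64(0.16854859003758982), np.float64(1.6261454890724756)) 44.325
=======++++++++++++++++++++++++++++++++++++++++++++++++++++++++++++++++++++++++++++++++++++++++++++++++++++++++++++++++++++-:-=========
=======++++++++++++++++++++++++++++++++++++++++++++++++++++++++++++++++++++++++++++++++++++++++++++++++++++++++++++++++++++=:-=========
=======++++++++++++++++++++++++++++++++++++++++++++++++++++++++++++++++++++++++++++++++++++++++++++++++++++++++++++++++++++=:-=========
=======++++++++++++++++++++++++++++++++++++++++++++++++++++++++++++++++++++++++++++++++++++++++++++++++++++++++++++++++++++=:-=========
=======++++++++++++++++++++++++++++++++++++++++++++++++++++++++++++++++++++++++++++++++++++++++++++++++++++++++++++++++++++=:--========
=======++++++++++++++++++++++++++++++++++++++++++++++++++++++++++++++++++++++++++++++++++++++++++++++++++++++++++++++++++++=::=========
=======++++++++++++++++++++++++++++++++++++++++++++++++++++++++++++++++++++++++++++++++++++++++++++++++++++++++++++++++++++=:-=========
=======+
[... 4217 characters left out ...]
********#***#******#****############*#**#*##*#*#****#*##**###**#**###*##**##*#*######*####*##*#**#**#*####**#*#***#*###*#**+=:
*********************************#*#*****#######**#*#*#**##**##***##****#*#*****#**************************#************##**##******+-:
0 bar px if out [222.2101 240.0252] [222.2497 242.9021]
0.005 bar px if out [222.2384 242.0798] [222.278 244.959]
0.01 bar px if out [222.2667 244.1361] [222.3064 247.0176]
notes [(0.66, array([0.7096, 0.2047, 0.1013]))]
notes [(0.83, array([0.6978, 0.2127, 0.1009]))]
stapler [(0.89, array([0.6891, 0.0029, 0.0551]))]
stapler [(0.56, array([0.6706, 0.0108, 0.0536]))]
highlighter []
highlighter [(0.81, array([0.4732, 0.005 , 0.0133]))]
```

```bash
python3 -c "
from cell import robot
print(robot.hand_in())"
```

```text
the job is handed in; nothing more can be done
None
```

I handed the job in at about 44 s: all five nuts are in the shut drawer and both discs are still in the sieve, centred on its mat; on the first try for the handle the gripper pressed on something, probably its fingertips on the bar, with about 79 N, which would break the 40 N limit if it was the gripper's body.

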